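# Count out two grinding balls on the tipping board

### The job

On the two-pocket counting board (the one with the three steel balls in it), tip the board towards its pockets so that a ball drops into each of the two pockets, then tip it back the other way so that the spare ball rolls back into the channel. Its end tabs are there to be pressed down; do not touch the balls, and leave the board tipped well over to the channel side with all three balls lying still.

Things in the scene. Friction and masses are not known exactly. Their poses are not given: they have to be found in the camera images.
- board: White tray of the two-pocket board, 202 x 82 mm, on a fixed stand. Origin mid-tray on the hinge, 50 mm above bench; x runs from channel to pocket end and tilts with the tray; z=0 is the deck top. End tabs 60 mm wide, top at z=0, |x| 60-101 mm: press down at |x|=84. Walls inside |x|=60, 22 mm high. Stiff hinge: stays put, turns at 3 N, stops solid 0.2 rad either way (pressed tab then 33 mm above bench, other 67).
- ball0: Steel grinding ball, one of three alike, 20 mm across, 33 g; origin at its centre. Starts in the channel. Channel: undivided strip at the board's x = -56 to -22 mm, low at the start (board starts tipped fully to the channel side).
- ball1: Steel grinding ball, one of three alike, 20 mm across, 33 g; origin at its centre. Starts in the channel. Pockets: two side by side at the board's x = 32 to 56 mm, one each side of a rib along y = 0; each 33 mm wide, 12 mm deep, grey floor, holds one ball.
- ball2: Steel grinding ball, one of three alike, 20 mm across, 33 g; origin at its centre. Starts in the channel. The look-alike board with four narrow pockets has no balls, is locked level and is not to be used.
There are look-alikes about, which are no part of the job. What is shaped like the part that bears board but orange is not meant.

How it is judged:
By the outcome, as a careful person would: the job done as asked, in the order asked, and still so for the second after the job is handed in, with the robot touching nothing.
It also fails if it takes over 38 s, if anything falls off the work surface, if the arm or the gripper's body presses on something with over 40 N, if the wrist force passes 120 N, or if a joint passes its speed limit or range.

### The arm

A 6-joint arm with a two-finger parallel gripper is mounted at the origin on the work surface. World frame = base frame: x ahead of the robot, y to its left, z up, the work surface at z = 0. Lengths are in m, angles in rad, forces in N, time in s.
With the tool pointing down it reaches from about 0.275 to 0.725 m from the base axis. Payload 15.9 kg.
Tool frame: the origin (TCP) lies midway between the tips of the shut fingers; the grasp point (between the pads) lies 19 mm behind it; z points along the fingers, y is the line along which they close (so a half turn about z gives the same grasp; the last joint's range is limited). The gripper opens to 85 mm and grips with 20 to 120 N. Pads are 22 mm wide; open, the fingers measure 114 mm over their backs; the gripper's body (76 mm by 85 mm) begins 54 mm behind the grasp point. The pads swing forward as they close: fully open they stand 13 mm farther back than shut.
Start: joints at [-1.298, 0.213, -0.034, 1.323, 0, 1.571], TCP at [0.135, -0.481, 0.231] pointing down, gripper open.
Joint ranges: [-2.98, 2.98], [-0.74, 1.72], [-1.14, 1.35], [-2.1, 2.04], [-1.57, 1.44], [-3.14, 3.14]. Speed limits (rad/s): [1.89, 1.89, 2.39, 2.57, 3.14, 3.14].

### API

Orientations are given as a unit quaternion [x, y, z, w].
In Python, from bench import bot gives the robot as it stands.
- The arm moves only by the tool apply_moves, never from a script. Its argument "targets" is text: rows parted by semicolons, each of 5 numbers parted by spaces: the opening, from 0 (shut) to 1 (fully open), then the shift along the tool's x, y, z as a fraction of full scale, then the turn about the tool's z as a fraction of full scale. A call has 1 to 20 rows; each row is the pose to reach, as a shift and turn from the pose commanded when the call began, along the tool's axes at that moment; what a row does not reach only later rows make up. Full scale, the value 1, is 10 cm for a shift and 30 degrees for a turn. A row lasts 1/8 s, in which the tool goes at most 62.5 mm and 10.7 degrees, less where a joint would pass 70% of its speed; a pose out of reach is approached as far as the arm can. A call with a number of a shift or a turn outside -1 to 1 is refused whole. A call with a gripper value outside its range is refused whole. The fingers move at their own pace and stop on an object; "force" is the grip in N (left out, the last holds). Time passes only in rows, so rows that repeat a pose let the fingers close. It gives the time, the measured TCP pose, the force, the opening and the grip force at its end, in the units of the state.
- bot.get_state(): the state, without advancing time (a new reading comes with each control period).
- bot.capture(name): name is "side" or "top"; returns (picture, depth): 400x640x3 uint8, blue, green, red; 400x640 float32, m along the optical axis (not along the pixel's ray), 0 where there is no reading.
- bot.camera_params(name): a dict with "camera_matrix" (3x3 intrinsics, pixels), "dist" ([k1, k2, p1, p2, k3] as OpenCV has them; the pictures are not rectified), "xyz" and "orientation" of the camera in the world. Camera axes: x right, y down, z forward; pixel columns grow to the right and rows downward; lengths in m; the calibration is good to about 2 mm. A picture is of the moment at which its call begins. camera_params takes no time and is no camera call.
- bot.finish_job(): hands the job in; it is judged then, once.
The state is a dict: "clock": time; "joint_positions": joint angles; "joint_vel": joint speeds; "tau": joint torques, N m; "position": TCP position; "tool_rot": TCP orientation; "force": force on the tool from outside, world axes, zero at the start; "torque": the same for the moment, N m; "gripper_width": finger opening in m; "gripper_force": force on a finger pad.
Only numpy, scipy, OpenCV 4.12 (cv2) and the standard library are available. Lean on these libraries where they do the work, as an engineer would, in place of code of your own. Each camera call takes 0.05 s, during which the arm holds its last target. There are 200 camera calls.

## Working session

There is one attempt and no reset: what is moved stays moved. The work goes in short steps, Python scripts to look and compute and a tool call to move; the robot and the scene stay as the last step left them, time stands still between calls to the robot, and variables do not carry over. Pictures are saved under pics/ and viewed, at most 10 in all, crops included, and the job is handed in when it is done.

Besides the shell and the picture viewer there is one more tool, called after "Emit:" as name(argument=value, ...) on one line, values as JSON. apply_moves: Moves the arm, as the interface text tells. Its arguments: {"type":"object","properties":{"targets":{"type":"string"},"force":{"type":"number"}},"required":["targets"]}

```bash
mkdir -p pics; cat > h.py <<'E'
import numpy as np,cv2
from scipy.spatial.transform import Rotation as R
from bench import bot
def ray(cam,px,z):
    p=bot.camera_params(cam);u=cv2.undistortPoints(np.array(px,float).reshape(-1,1,2),np.array(p["camera_matrix"]),np.array(p["dist"])).reshape(-1,2)
    d=R.from_quat(p["orientation"]).apply(np.c_[u,np.ones(len(u))]);o=np.array(p["xyz"])
    return o+d*((np.asarray(z)-o[2])/d[:,2])[:,None]
def pts(cam,dep):
    p=bot.camera_params(cam);h,w=dep.shape
    g=np.stack(np.meshgrid(np.arange(w),np.arange(h)),-1).reshape(-1,1,2).astype(float)
    u=cv2.undistortPoints(g,np.array(p["camera_matrix"]),np.array(p["dist"])).reshape(-1,2)
    P=np.c_[u,np.ones(len(u))]*dep.reshape(-1,1)
    return (R.from_quat(p["orientation"]).apply(P)+np.array(p["xyz"])).reshape(h,w,3)
E
python3 - <<'E'
from h import *
for c in("top","side"):
    i,d=bot.capture(c);cv2.imwrite(f"pics/{c}0.png",i);np.save(f"{c}0.npy",d)
    print(c,bot.camera_params(c))
s=bot.get_state();print(s)
E
```

```text
top {'camera_matrix': array([[456.57773542,   0.        , 319.59864044],
       [  0.        , 456.57773542, 192.77872055],
       [  0.        ,   0.        ,   1.        ]]), 'dist': array([0.02958491, 0.        , 0.        , 0.        , 0.        ]), 'xyz': array([0.25164634, 0.09565431, 1.21158905]), 'orientation': array([-0.70091502,  0.71055439, -0.04149908,  0.04591754])}
side {'camera_matrix': array([[463.12162226,   0.        , 315.60065387],
       [  0.        , 463.12162226, 200.08817077],
       [  0.        ,   0.        ,   1.        ]]), 'dist': array([-0.03601214,  0.        ,  0.        ,  0.        ,  0.        ]), 'xyz': array([0.2194391 , 1.00403475, 0.61492587]), 'orientation': array([-0.10834533,  0.86315018, -0.49024628,  0.05377399])}
{'clock': 0.1, 'joint_positions': array([-1.29801667e+00,  2.13309663e-01, -3.49599805e-02,  1.32350558e+00,
        1.38729488e-05,  1.57078645e+00]), 'joint_vel': array([ 0.00065378, -0.00144922,  0.00282677, -0.00092916,  0.00138955,
       -0.00228024]), 'tau': array([ 1.07433112e-03, -6.87250113e+01,  4.87805593e+01,  1.20944341e-02,
       -6.19568823e-06, -7.41584415e-06]), 'position': array([ 0.13462938, -0.48122746,  0.23087873]), 'tool_rot': array([ 9.90712527e-01,  1.35972238e-01, -5.96743032e-05, -4.85844665e-04]), 'force': array([ 0.03856139, -0.5936167 , -0.00154901]), 'torque': array([ 0.01945588,  0.02741455, -0.03092419]), 'gripper_force': 0.0, 'gripper_width': 0.08575296105564222}
```

View pics/top0.png

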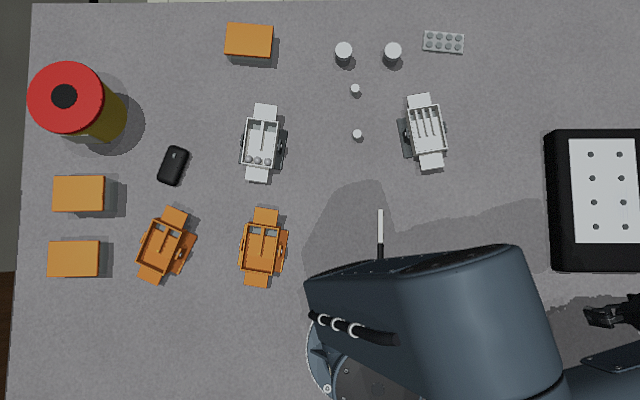

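View pics/side0.png

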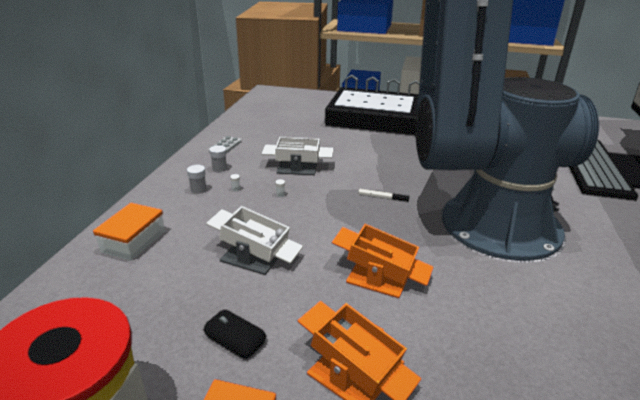

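Candidates in the top picture are the white board with balls at (261,143), the white four-pocket board at (425,132), and two orange boards at (262,246) and (166,246). I choose the white one at (261,143). Its pocket tab is at (264,111), and its channel tab, on the ball side, is at (257,176).

```bash
python3 - <<'E'
from h import *
i=cv2.imread("pics/top0.png");d=np.load("top0.npy")
cv2.imwrite("pics/crop.png",cv2.resize(i[90:200,215:310],None,fx=5,fy=5,interpolation=cv2.INTER_CUBIC))
P=pts("top",d)
for n,(x0,x1,y0,y1) in {"pocket":(250,280,100,119),"chan":(242,276,171,188)}.items():
    hs=cv2.cvtColor(i,cv2.COLOR_BGR2HSV)
    m=np.zeros(d.shape,bool);m[y0:y1,x0:x1]=True
    m&=(hs[...,2]>165)&(hs[...,1]<40)&(P[...,2]>.02)
    q=P[m];print(n,m.sum(),np.median(q,0),q.min(0),q.max(0))
    ys,xs=np.nonzero(m);r=cv2.minAreaRect(np.c_[xs,ys].astype(np.float32));print(r, q[:,2].min(),ray("top",[r[0]],np.median(q[:,2])))
for px in [(264,111),(257,176),(261,143)]: print(px,P[px[1],px[0]])
E
```

```text
pocket 343 [0.60899612 0.24265091 0.06642084] [0.25164634 0.09565431 0.05536009] [0.63064161 0.27633242 1.21158905]
((263.0, 110.5), (15.0, 26.0), 90.0) 0.055360093933819465 [[0.61037476 0.2452888  0.06642084]]
chan 223 [0.44642181 0.26541826 0.03262906] [0.25164634 0.09565431 0.02447892] [0.45900664 0.29730514 1.21158905]
((256.0, 176.5), (11.0, 22.0), 90.0) 0.024478920241716606 [[0.4435193  0.26777402 0.03262906]]
(264, 111) [0.60887949 0.24265091 0.06683636]
(257, 176) [0.44450989 0.26490447 0.03443689]
(261, 143) [0.5253493  0.25067699 0.06380977]
```

View pics/crop.png

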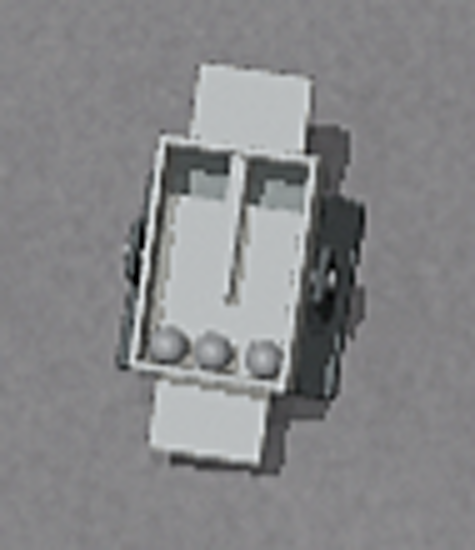

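The crop shows two wide pockets at the top with one rib between them, and three balls at the low end around (250–268, 160). This is the right board.

```bash
python3 - <<'E'
from h import *
a,b=ray("top",[(266,103.6),(256.6,181.6)],[.070,.030])
# tab corners from crop
print(a,b,np.linalg.norm(a-b),(a+b)/2)
u=(a-b)/np.linalg.norm(a-b);yaw=np.arctan2(u[1],u[0]);u=np.r_[np.cos(yaw),np.sin(yaw)];c=((a+b)/2)[:2]
print(yaw,"pocket",c+.083*u,"chan",c-.083*u)
s=bot.get_state();M=R.from_quat(s["tool_rot"]).as_matrix()
print(M.T@(np.r_[c+.083*u,.12]-s["position"]), np.arctan2(M[1,0],M[0,0])-yaw)
E
```

```text
[0.62746304 0.23709363 0.07      ] [0.43041499 0.26653775 0.03      ] 0.2032114328669614 [0.52893901 0.25181569 0.05      ]
-0.1483285953930966 pocket [0.61102763 0.23954951] chan [0.4468504  0.26408187]
[ 0.65297189 -0.56566538  0.11144157] 0.42111811855504855
```

Emit:
apply_moves(targets="0 0.95 -0.84 0 0;0 0.95 -0.84 0 0;0 0.95 -0.84 0 0")

```text
clock: 0.48
position: [0.2049, -0.3723, 0.2314]
tool_rot: [0.99, 0.138, 0.0, -0.0]
force: [-0.1, -0.8, 0.4]
gripper_width: 0.0319
gripper_force: 0.0
```

Emit:
apply_moves(targets="0 0.95 -0.82 0 0;0 0.95 -0.82 0 0;0 0.95 -0.82 0 0;0 0.95 -0.82 0 0")

```text
clock: 0.98
position: [0.2729, -0.2709, 0.2313]
tool_rot: [0.991, 0.136, -0.0, 0.0]
force: [-0.1, -0.4, 0.6]
gripper_width: -0.0
gripper_force: 0.0
```

Emit:
apply_moves(targets="0 0.95 -0.82 0 0;0 0.95 -0.82 0 0;0 0.95 -0.82 0 0;0 0.95 -0.82 0 0")

```text
clock: 1.48
position: [0.3421, -0.167, 0.2312]
tool_rot: [0.991, 0.135, -0.0, 0.0]
force: [-0.7, 0.2, -0.2]
gripper_width: -0.0002
gripper_force: 0.0
```

Emit:
apply_moves(targets="0 0.95 -0.82 0 0;0 0.95 -0.82 0 0;0 0.95 -0.82 0 0;0 0.95 -0.82 0 0")

```text
clock: 1.98
position: [0.4113, -0.063, 0.2311]
tool_rot: [0.991, 0.135, -0.0, 0.0]
force: [-0.1, -0.3, 0.8]
gripper_width: -0.0001
gripper_force: 0.0
```

Emit:
apply_moves(targets="0 0.95 -0.82 0 0;0 0.95 -0.82 0 0;0 0.95 -0.82 0 0;0 0.95 -0.82 0 0")

```text
clock: 2.48
position: [0.4808, 0.0412, 0.2312]
tool_rot: [0.991, 0.135, -0.0, 0.0]
force: [0.3, -0.8, -0.6]
gripper_width: 0.0001
gripper_force: 0.0
```

Emit:
apply_moves(targets="0 0.95 -0.82 0.2 0;0 0.95 -0.82 0.2 0;0 0.95 -0.82 0.2 0;0 0.95 -0.82 0.2 0;0 0.95 -0.82 0.2 0")

```text
clock: 3.1
position: [0.5503, 0.1459, 0.2121]
tool_rot: [0.991, 0.135, 0.0, 0.0]
force: [-0.2, 0.1, -0.2]
gripper_width: -0.0001
gripper_force: 0.0
```

```bash
python3 - <<'E'
from h import *
s=bot.get_state();M=R.from_quat(s["tool_rot"]).as_matrix()
print(s["clock"],s["position"],M.T@(np.r_[.611,.2395,.12]-s["position"]), np.arctan2(M[1,0],M[0,0])+.148)
E
```

```text
3.1 [0.55028615 0.14589976 0.21209656] [ 0.08345142 -0.073989    0.09214359] 0.4185501516275001
```

Emit:
apply_moves(targets="0 0.84 -0.74 0.5 0.35;0 0.84 -0.74 0.9 0.7;0 0.84 -0.74 0.92 0.8;0 0.84 -0.74 0.92 0.8;0 0.84 -0.74 0.92 0.8")

```text
clock: 3.72
position: [0.6215, 0.0548, 0.1266]
tool_rot: [0.999, 0.022, -0.005, -0.045]
force: [0.5, -0.3, 1.1]
gripper_width: 0.0002
gripper_force: 0.0
```

```bash
python3 - <<'E'
from h import *
i,d=bot.capture("side");cv2.imwrite("pics/s1.png",cv2.resize(i[150:290,170:330],None,fx=4,fy=4))
s=bot.get_state();M=R.from_quat(s["tool_rot"]).as_matrix()
print(s["clock"],s["position"],s["force"],M.T@(np.r_[.611,.2395,.12]-s["position"]), np.arctan2(M[1,0],M[0,0])+.148)
E
```

```text
3.775 [0.62136668 0.05306494 0.12642748] [ 0.51944784 -2.44481269  0.10275175] [-0.00254748 -0.18540457  0.02292309] 0.18961641386496725
```

View pics/s1.png

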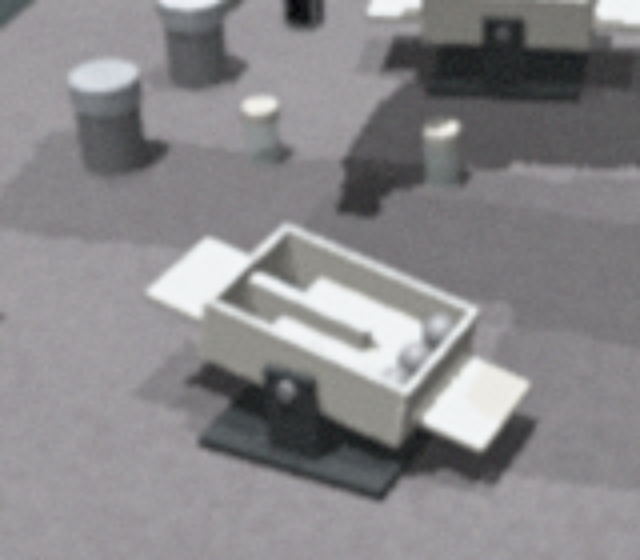

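The picture shows the board untouched and the tool well off to the side. The last move went the wrong way, so I'll check the joints.

```bash
python3 - <<'E'
from h import *
s=bot.get_state();print(s)
E
```

```text
{'clock': 3.775, 'joint_positions': array([0.04046147, 0.51135029, 0.12454877, 1.19243959, 0.0884771 ,
       3.14043322]), 'joint_vel': array([0.02882841, 0.00027463, 0.01523312, 0.01850818, 0.01236388,
       0.00092079]), 'tau': array([ 1.03728175e+01, -9.44437981e+01,  4.96558070e+01,  3.39580402e-01,
        1.60720881e+00, -1.12953523e-02]), 'position': array([0.62136668, 0.05306494, 0.12642748]), 'tool_rot': array([ 0.9988003 ,  0.02060172, -0.00508642, -0.0441323 ]), 'force': array([ 0.51944784, -2.44481269,  0.10275175]), 'torque': array([-0.207328  , -0.06199337, -0.00812895]), 'gripper_force': 0.0, 'gripper_width': -9.562539330229586e-05}
```

Joint 6 hit its 3.14 limit. I'll turn the tool about 90° the other way, a little higher.

Emit:
apply_moves(targets="0 0 0 -0.5 -0.35;0 0 0 -0.5 -0.7;0 0 0 -0.5 -1;0 0 0 -0.5 -1;0 0 0 -0.5 -1;0 0 0 -0.5 -1")

```text
clock: 4.53
position: [0.6223, 0.052, 0.176]
tool_rot: [0.959, 0.279, 0.006, -0.045]
force: [-0.4, -0.2, 0.3]
gripper_width: -0.0004
gripper_force: 0.0
```

Emit:
apply_moves(targets="0 0 0 0 -0.35;0 0 0 0 -0.7;0 0 0 0 -1;0 0 0 0 -1;0 0 0 0 -1")

```text
clock: 5.15
position: [0.6224, 0.052, 0.1759]
tool_rot: [0.855, 0.517, 0.018, -0.042]
force: [0.3, -0.7, -0.0]
gripper_width: -0.0
gripper_force: 0.0
```

```bash
python3 - <<'E'
from h import *
s=bot.get_state();M=R.from_quat(s["tool_rot"]).as_matrix()
print(s["clock"],s["position"],s["joint_positions"],M.T@(np.r_[.611,.2395,.12]-s["position"]), np.arctan2(M[1,0],M[0,0])+.148,M)
E
```

```text
5.15 [0.62236335 0.05199483 0.17586154] [0.03776043 0.49731628 0.22770901 1.31101428 0.09030852 2.09039764] [ 0.15612281 -0.09360173  0.07261001] 1.2345457744093198 [[ 0.46428942  0.88558543 -0.0131827 ]
 [ 0.88263678 -0.46140749  0.08975213]
 [ 0.07340058 -0.0533065  -0.99587689]]
```

Emit:
apply_moves(targets="0 0.8 -0.5 0 0;0 0.8 -0.5 0 0;0 0.8 -0.5 0 0;0 0.8 -0.5 0 0")

```text
clock: 5.65
position: [0.6148, 0.1453, 0.1843]
tool_rot: [0.854, 0.518, 0.018, -0.042]
force: [0.9, -0.2, -0.4]
gripper_width: 0.0001
gripper_force: 0.0
```

Emit:
apply_moves(targets="0 0.76 -0.44 0.4 -0.3;0 0.76 -0.44 0.6 -0.64;0 0.76 -0.44 0.6 -0.64;0 0.76 -0.44 0.6 -0.64;0 0.76 -0.44 0.6 -0.64")

```text
clock: 6.28
position: [0.6108, 0.2372, 0.1336]
tool_rot: [0.756, 0.653, 0.025, -0.038]
force: [-0.2, 0.5, -0.6]
gripper_width: 0.0004
gripper_force: 0.0
```

```bash
python3 - <<'E'
from h import *
i,d=bot.capture("side");cv2.imwrite("pics/s2.png",cv2.resize(i[100:290,150:350],None,fx=3,fy=3))
s=bot.get_state();M=R.from_quat(s["tool_rot"]).as_matrix()
print(s["clock"],s["position"],s["joint_positions"],M.T@(np.r_[.611,.2395,.067]-s["position"]),M.T@(np.r_[.611,.2395,.032]-s["position"]), np.arctan2(M[1,0],M[0,0])+.148,M)
E
```

```text
6.325 [0.61075731 0.23734658 0.13353754] [0.32769584 0.5502526  0.20593675 1.2084851  0.08927173 2.04480752] [-0.0036662   0.00157225  0.06645319] [-0.00672955  0.00243597  0.10130818] 1.5721984098367594 [[ 0.14551282  0.98928687 -0.01172604]
 [ 0.98547729 -0.14388359  0.09017771]
 [ 0.08752444 -0.02467776 -0.99585666]]
```

View pics/s2.png

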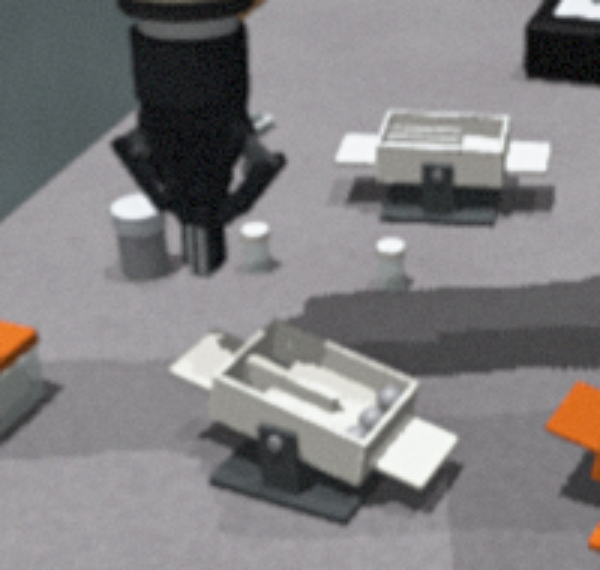

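The fingertips hang right over the pocket tab, around (205,360) in the crop, and the balls are still in the channel. Next I press slowly.

Emit:
apply_moves(targets="0 -0.03 0.02 0.4 0;0 -0.04 0.02 0.6 0;0 -0.04 0.02 0.65 0;0 -0.05 0.02 0.7 0;0 -0.05 0.02 0.74 0;0 -0.05 0.02 0.78 0;0 -0.06 0.02 0.82 0;0 -0.06 0.02 0.85 0;0 -0.06 0.02 0.88 0;0 -0.06 0.02 0.91 0;0 -0.07 0.02 0.94 0;0 -0.07 0.02 0.97 0;0 -0.07 0.02 0.99 0;0 -0.07 0.02 0.99 0")

```text
clock: 8.07
position: [0.6093, 0.2403, 0.0344]
tool_rot: [0.755, 0.654, 0.025, -0.039]
force: [-8.0, -2.0, 21.8]
gripper_width: 0.0001
gripper_force: 9.9
```

```bash
python3 - <<'E'
from h import *
i,d=bot.capture("side");j,d2=bot.capture("top")
cv2.imwrite("pics/p1.png",np.hstack([cv2.resize(i[190:290,190:320],(520,400)),cv2.resize(j[90:190,215:285],(280,400))]))
s=bot.get_state();print(s["clock"],s["position"],s["force"])
E
```

```text
8.175 [0.60931843 0.24030828 0.03439279] [-7.85052398 -1.31434009 22.09961985]
```

View pics/p1.png

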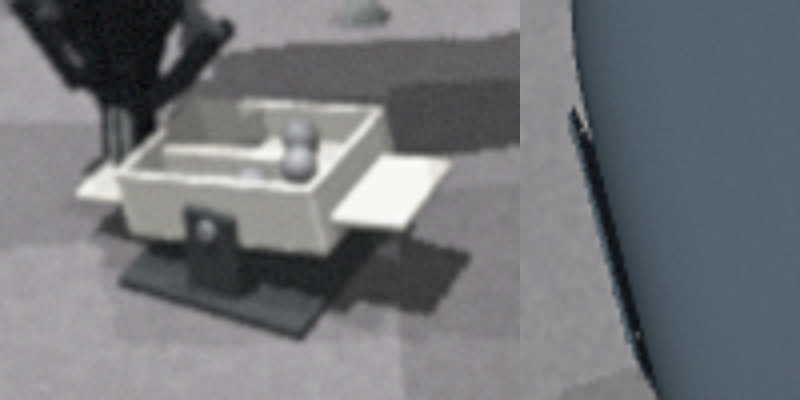

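The board is on its stop on the pocket side and the balls are just starting to roll. I'll ease off the force a bit and wait.

Emit:
apply_moves(targets="0 0 0 -0.01 0;0 0 0 -0.01 0;0 0 0 -0.01 0;0 0 0 -0.01 0;0 0 0 -0.01 0;0 0 0 -0.01 0;0 0 0 -0.01 0;0 0 0 -0.01 0;0 0 0 -0.01 0;0 0 0 -0.01 0;0 0 0 -0.01 0;0 0 0 -0.01 0")

```text
clock: 9.68
position: [0.6094, 0.2402, 0.0347]
tool_rot: [0.755, 0.654, 0.024, -0.038]
force: [-2.6, 0.1, 11.4]
gripper_width: 0.0001
gripper_force: 5.3
```

```bash
python3 - <<'E'
from h import *
i,d=bot.capture("side")
cv2.imwrite("pics/p2.png",cv2.resize(i[190:290,190:320],(780,600),interpolation=cv2.INTER_CUBIC))
s=bot.get_state();print(s["clock"],s["position"],s["force"])
E
```

```text
9.725 [0.60941816 0.24019632 0.03468373] [-3.12557256  0.16717526 12.97045666]
```

View pics/p2.png

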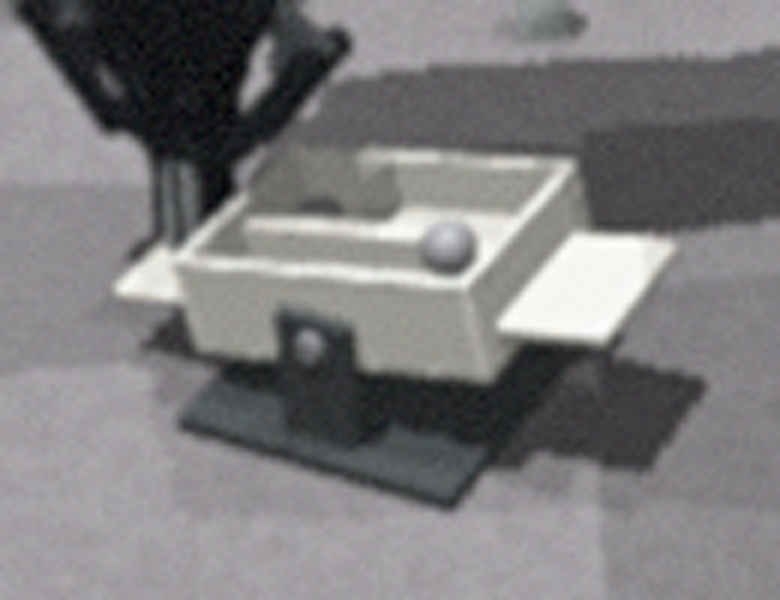

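One ball lies in the far pocket (325,208). Another rests at the rib end (447,245), and the near pocket is hidden by the near wall. The stiff hinge holds its position, so I'll lift off and swing aside for a top view.

Emit:
apply_moves(targets="0 0 0 -0.3 0;0 0 0 -0.8 0;0 0 0 -1 0;0 -0.4 0 -1 0;0 -1 0 -1 0;0 -1 0 -1 0")

```text
clock: 10.48
position: [0.5956, 0.129, 0.1245]
tool_rot: [0.756, 0.653, 0.023, -0.039]
force: [0.6, 1.4, -0.6]
gripper_width: -0.0002
gripper_force: 0.0
```

Emit:
apply_moves(targets="0 -0.5 0 0 0;0 -1 0 0 0;0 -1 0 0 0;0 -1 0 0 0")

```text
clock: 10.98
position: [0.5824, 0.0344, 0.1163]
tool_rot: [0.755, 0.654, 0.024, -0.039]
force: [0.4, 0.4, 0.9]
gripper_width: -0.0002
gripper_force: 0.0
```

```bash
python3 - <<'E'
from h import *
j,d2=bot.capture("top");i,_=bot.capture("side")
cv2.imwrite("pics/p3.png",np.hstack([cv2.resize(j[90:190,215:315],(400,400),interpolation=cv2.INTER_CUBIC),cv2.resize(i[190:290,200:300],(400,400),interpolation=cv2.INTER_CUBIC)]))
s=bot.get_state();print(s["clock"],s["position"],s["force"])
E
```

```text
11.075 [0.58250281 0.03502518 0.11643504] [-0.0869944  -0.11528026  0.2514086 ]
```

View pics/p3.png

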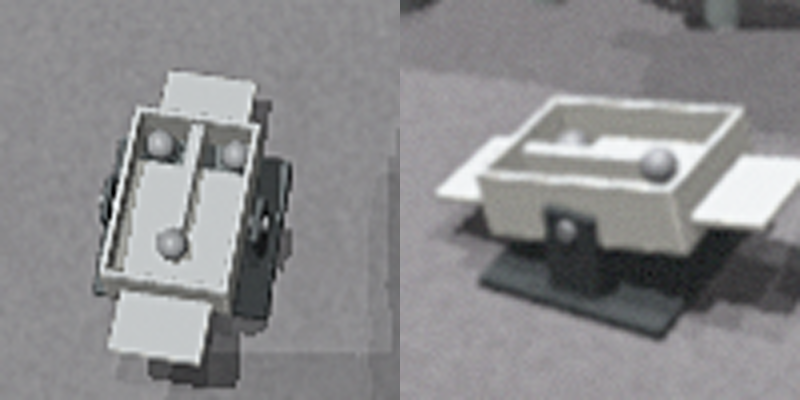

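Both pockets hold a ball, at (160,143) and (235,153). The spare rests at the rib end (172,243). Next is the channel tab.

Emit:
apply_moves(targets="0 0 -0.5 -0.3 0;0 0.5 -0.84 -0.3 0;0 1 -0.84 -0.3 0;0 1 -0.84 -0.3 0;0 1 -0.84 -0.3 0")

```text
clock: 11.7
position: [0.5138, 0.1422, 0.1571]
tool_rot: [0.754, 0.655, 0.024, -0.038]
force: [-0.2, -0.5, 0.0]
gripper_width: 0.0001
gripper_force: 0.0
```

Emit:
apply_moves(targets="0 0.5 -0.5 0 0;0 1 -0.8 0 0;0 1 -0.8 0 0;0 1 -0.8 0 0;0 1 -0.8 0 0")

```text
clock: 12.32
position: [0.4497, 0.2503, 0.1678]
tool_rot: [0.756, 0.653, 0.024, -0.038]
force: [-0.4, 0.1, 0.6]
gripper_width: 0.0001
gripper_force: 0.0
```

```bash
python3 - <<'E'
from h import *
s=bot.get_state();M=R.from_quat(s["tool_rot"]).as_matrix()
for z in(.08,.0345):print(s["clock"],s["position"],M.T@(np.r_[.4468,.264,z]-s["position"]))
E
```

```text
12.325 [0.4496602  0.25025946 0.1677503 ] [ 0.00553911 -0.00250533  0.08865743]
12.325 [0.4496602  0.25025946 0.1677503 ] [ 0.00160346 -0.0013176   0.13397133]
```

Over the tab. I'll descend, then press slowly.

Emit:
apply_moves(targets="0 0.05 -0.02 0.4 0;0 0.05 -0.02 0.8 0;0 0.05 -0.02 0.88 0;0 0.05 -0.02 0.88 0")

```text
clock: 12.82
position: [0.4471, 0.264, 0.0813]
tool_rot: [0.755, 0.654, 0.024, -0.038]
force: [-0.3, -0.9, -0.0]
gripper_width: 0.0
gripper_force: 0.0
```

Emit:
apply_moves(targets="0 -0.01 0 0.06 0;0 -0.01 0 0.1 0;0 -0.02 0 0.13 0;0 -0.02 0 0.16 0;0 -0.02 0 0.19 0;0 -0.03 0 0.22 0;0 -0.03 0 0.25 0;0 -0.03 0 0.28 0;0 -0.03 0 0.31 0;0 -0.04 0 0.34 0;0 -0.04 0 0.37 0;0 -0.04 0 0.4 0;0 -0.04 0 0.42 0;0 -0.04 0 0.44 0;0 -0.04 0 0.45 0;0 -0.04 0 0.45 0")

```text
clock: 14.82
position: [0.4454, 0.2647, 0.0356]
tool_rot: [0.755, 0.654, 0.024, -0.038]
force: [1.0, 0.3, 2.1]
gripper_width: -0.0003
gripper_force: 0.9
```

Nearly at the stop, so I'll press a touch more, then lift off and swing aside.

Emit:
apply_moves(targets="0 0 0 0.01 0;0 0 0 0.02 0;0 0 0 0.025 0;0 0 0 0.025 0;0 0 0 0.025 0;0 0 0 0.025 0")

```text
clock: 15.58
position: [0.4458, 0.2649, 0.0338]
tool_rot: [0.755, 0.654, 0.025, -0.038]
force: [-1.9, -5.0, 15.0]
gripper_width: 0.0003
gripper_force: 7.5
```

Emit:
apply_moves(targets="0 0 0 -0.2 0;0 0 0 -0.6 0;0 0 0 -1 0;0 0 0 -1 0;0 -0.5 0 -1 0;0 -1 0 -1 0;0 -1 0 -1 0")

```text
clock: 16.45
position: [0.4311, 0.155, 0.1228]
tool_rot: [0.756, 0.653, 0.023, -0.039]
force: [-0.3, 0.5, -0.3]
gripper_width: 0.0002
gripper_force: 0.0
```

Emit:
apply_moves(targets="0 -0.5 0 0 0;0 -1 0 0 0;0 -1 0 0 0;0 -1 0 0 0;0 -1 0 0 0;0 -1 0 0 0;0 -1 0 0 0;0 -1 0 0 0")

```text
clock: 17.45
position: [0.4182, 0.059, 0.1154]
tool_rot: [0.755, 0.654, 0.024, -0.038]
force: [0.7, -0.0, 0.1]
gripper_width: -0.0002
gripper_force: 0.0
```

```bash
python3 - <<'E'
from h import *
j,d2=bot.capture("top");i,_=bot.capture("side")
cv2.imwrite("pics/p4.png",np.hstack([cv2.resize(j[90:190,215:315],(400,400),interpolation=cv2.INTER_CUBIC),cv2.resize(i[190:290,200:300],(400,400),interpolation=cv2.INTER_CUBIC)]))
P=pts("top",d2);print([np.median(P[y-2:y+3,x-4:x+5,2]) for x,y in((264,109),(257,177))])
for _ in range(5): bot.capture("top")
j2,_=bot.capture("top");D=cv2.absdiff(j,j2)[110:175,235:285];print("diff",D.max(),D.mean())
s=bot.get_state();print(s["clock"],s["position"],s["force"])
E
```

```text
[np.float64(0.06719742659472638), np.float64(0.03167146026095602)]
diff 11 1.0288205128205128
17.85 [0.41818444 0.05878031 0.11541198] [ 0.01568699  0.20524456 -1.18117393]
```

View pics/p4.png

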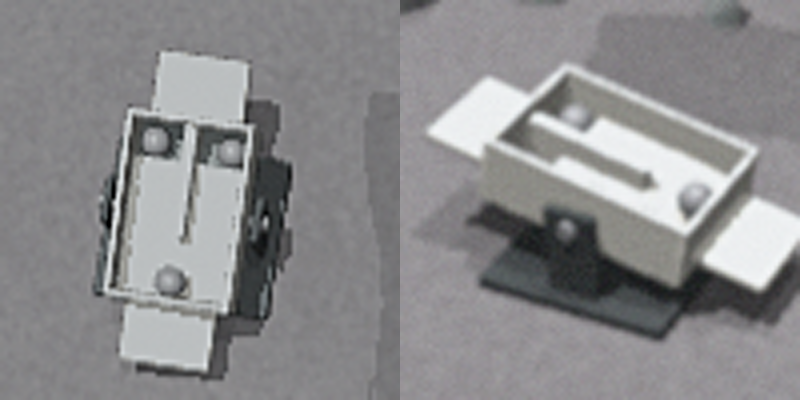

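The board is fully tipped to the channel side. There is a ball in each pocket, at (157,140) and (230,152), the spare is at the channel wall (170,280), and nothing is moving.

```bash
python3 -c "
from bench import bot
print(bot.finish_job())"
```

```text
the job is handed in; nothing more can be done
None
```

The job is handed in at about 18 s of the 38 s: each pocket holds one ball, the spare is back in the channel, and the board rests fully tipped to the channel side with all three balls still.

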